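# Close the gluing press crosswise

## Robot

A 7-joint arm with a two-finger parallel gripper is mounted at the origin on the work surface; the furniture and walls round the work are solid. World frame = base frame: x ahead of the robot, y to its left, z up, the work surface at z = 0. Lengths are in m, angles in rad, forces in N, time in s.
With the tool pointing down it reaches from about 0.4 to 0.9 m from the base axis. Payload 5.5 kg.
Tool frame: the origin (TCP) lies on the centre line of the jaws, within the pads' length; the fingertips stand 17 mm ahead of it and the grasp point (between the pads) lies 2 mm behind it; z points along the fingers, y is the line along which they close (so a half turn about z gives the same grasp; the last joint's range is limited). The gripper opens to 85 mm and grips with 20 to 120 N. Pads are 22 mm wide; open, the fingers measure 114 mm over their backs; the gripper's body (76 mm by 85 mm) begins 54 mm behind the grasp point. The pads swing forward as they close: fully open they stand 13 mm farther back than shut.
Start: joints at [1.562, 0.501, -0.427, 1.55, 0.221, 1.138, -0.21], TCP at [0.175, -0.626, 0.248] pointing down, gripper open.
Joint ranges: [-2.88, 2.88], [-0.31, 2.03], [-1.54, 1.56], [0.2, 2.42], [-1.41, 4.55], [0.19, 2.02], [-2.57, 2.57]. Speed limits (rad/s): [2.57, 2.57, 3.14, 3.14, 3.14, 3.14, 3.14].

## Interface

Orientations are given as a unit quaternion [x, y, z, w].
In Python, from bench import arm gives the robot as it stands.
- The arm moves only by the tool drive_tool, never from a script. Its argument "moves" is one flat list of numbers, 7 for each row, row after row: the shift along the tool's x, y, z in units of 60 mm (1.0 is 60 mm), then the turn, a rotation vector about the tool's x, y, z in units of 6 degrees (1.0 is 6 degrees), then the finger opening in mm, from 0 to 85.4. A call has 1 to 10 rows; each row shifts and turns the commanded pose from where the row before left it, along the tool's axes as they then stand; what a row does not reach is not made up. A row lasts 1/8 s, in which the tool goes at most 62.5 mm and 10.7 degrees, less where a joint would pass 70% of its speed; a pose out of reach is approached as far as the arm can. A call is refused whole if a number of a shift passes 1 or a number of a turn 1, either way. A call with a gripper value outside its range is refused whole. The fingers move at their own pace and stop on an object; the grip force is fixed at half the most. Time passes only in rows, so rows that do not move let the fingers close. It gives the time, the measured TCP pose, the force, the opening and the grip force at its end, in the units of the state.
- arm.observe(): the state, without advancing time (a new reading comes with each control period).
- arm.grab_frame(name): name is "scene" or "top" or "wrist"; returns the picture (384x512x3 uint8, red, green, blue); there is no depth.
- arm.get_calibration(name): a dict with "fx", "fy", "cx", "cy" (pixels), "k1" (the pictures are not rectified: a ray, as slopes to the right and down, at radius r is drawn at 1 + k1 r^2 times it, then the intrinsics apply), "R" (3x3) and "t" (3): a world point X has camera coordinates R X + t. Camera axes: x right, y down, z forward; pixel columns grow to the right and rows downward; lengths in m; the calibration is good to about 2 mm. A picture is of the moment at which its call begins: read the wrist's pose just before it. get_calibration takes no time and is no camera call; for the wrist camera it gives the pose at the moment of the call.
- arm.hand_in(): hands the job in; it is judged then, once.
The state is a dict: "t": time; "joints": joint angles; "joint_vel": joint speeds; "tau": joint torques, N m; "ee_pos": TCP position; "eef_rot": TCP orientation; "ft_force": force on the tool from outside, world axes, zero at the start; "ft_torque": the same for the moment, N m; "width": finger opening in m; "grip_force": force on a finger pad.
Only numpy, scipy, OpenCV 4.12 (cv2) and the standard library are available. Lean on these libraries where they do the work, as an engineer would, in place of code of your own. Each camera call takes 0.05 s, during which the arm holds its last target. There are 200 camera calls.

## Task

A rubber stamp has just been re-glued and lies under the plate of the four-screw press: close the press evenly so that the plate comes down flat on it. Go round corner to diagonally opposite corner, one diagonal pair first and then the other, turning each T-handle clockwise to about half-way (bar parallel to the plate's edges); then go round once more in such a crosswise order, one diagonal pair and then the other, turning each fully home to its stop (bar pointing at the plate's centre). Let go and leave the glue tube, loupe and tweezers where they lie.

Things in the scene. Friction and masses are not known exactly. Their poses are not given: they have to be found in the camera images.
- press: Small gluing press fixed to the table: plywood board 150 x 150 x 16 mm, on its middle a wood-mounted rubber stamp, over that an aluminium plate held by four clamping screws. Origin: centre of the board's underside, on the table; x and y along its edges, z up. The screws stand at (+-50, +-50) mm from it, 100 mm apart along the edges. Height of all 96 mm.
- plate_mid (a point): Centre of the underside of the square pressing plate (130 x 130 x 8 mm, a raised cross 5 mm high on top); axes along its edges, z its normal. Springs round the screws (6 to 10 N each) push it up against the screws' collars, so each corner follows its own screw. 48 mm above the table with all screws slack, 43 mm with all home, flat on the stamp.
- screw_0_grip (a point): Clamping screw 0, at the press's +x, +y corner (diagonally opposite screw 2): centre of its black T-handle, a bar 46 mm long (this frame's x), 12 mm thick (y), 22 mm high (z). 85 mm above the table when slack, 80 mm when home. Under the bar a 10 mm stem, 14 mm free down to a 26 mm collar. Grip the bar from above across its thickness and turn about the vertical.
- screw_0 (a joint): Turn of screw 0, rad: 0 slack, 1.571 home at a hard stop; grows clockwise seen from above, the handle sinking 3.2 mm per rad. At 0 the bar lies square to the line from screw to plate centre, half-way (0.785) parallel to an edge of the plate, home it points at the plate's centre. Stays where it is left (0.1 N m to turn). Starts between 0 and 0.2.
- screw_1_grip (a point): Clamping screw 1, at the press's -x, +y corner (diagonally opposite screw 3): centre of its black T-handle, a bar 46 mm long (this frame's x), 12 mm thick (y), 22 mm high (z). 85 mm above the table when slack, 80 mm when home. Under the bar a 10 mm stem, 14 mm free down to a 26 mm collar. Grip the bar from above across its thickness and turn about the vertical.
- screw_1 (a joint): Turn of screw 1, rad: 0 slack, 1.571 home at a hard stop; grows clockwise seen from above, the handle sinking 3.2 mm per rad. At 0 the bar lies square to the line from screw to plate centre, half-way (0.785) parallel to an edge of the plate, home it points at the plate's centre. Stays where it is left (0.1 N m to turn). Starts between 0 and 0.2.
- screw_2_grip (a point): Clamping screw 2, at the press's -x, -y corner (diagonally opposite screw 0): centre of its black T-handle, a bar 46 mm long (this frame's x), 12 mm thick (y), 22 mm high (z). 85 mm above the table when slack, 80 mm when home. Under the bar a 10 mm stem, 14 mm free down to a 26 mm collar. Grip the bar from above across its thickness and turn about the vertical.
- screw_2 (a joint): Turn of screw 2, rad: 0 slack, 1.571 home at a hard stop; grows clockwise seen from above, the handle sinking 3.2 mm per rad. At 0 the bar lies square to the line from screw to plate centre, half-way (0.785) parallel to an edge of the plate, home it points at the plate's centre. Stays where it is left (0.1 N m to turn). Starts between 0 and 0.2.
- screw_3_grip (a point): Clamping screw 3, at the press's +x, -y corner (diagonally opposite screw 1): centre of its black T-handle, a bar 46 mm long (this frame's x), 12 mm thick (y), 22 mm high (z). 85 mm above the table when slack, 80 mm when home. Under the bar a 10 mm stem, 14 mm free down to a 26 mm collar. Grip the bar from above across its thickness and turn about the vertical.
- screw_3 (a joint): Turn of screw 3, rad: 0 slack, 1.571 home at a hard stop; grows clockwise seen from above, the handle sinking 3.2 mm per rad. At 0 the bar lies square to the line from screw to plate centre, half-way (0.785) parallel to an edge of the plate, home it points at the plate's centre. Stays where it is left (0.1 N m to turn). Starts between 0 and 0.2.
- glue: Glue tube lying on the table beside the press, 136 x 40 x 27 mm, a bystander; origin under its middle.
- eyeglass: Black eye loupe standing near the press, 34 mm across, 30 mm high, a bystander; origin under its middle.
- tweezer: Black tweezers lying near the press, 124 x 20 x 10 mm, a bystander; origin under their middle.

How it is judged:
On the way, in this order (a step that is already met when the one before it is completed fails the run):
1. one diagonal pair of screws turned about half-way (0.45 to 1.15 rad) while the other pair is still slack (under 0.35 rad) (((value of joint screw_0 between 0.45 and 1.15 rad and value of joint screw_2 between 0.45 and 1.15 rad and value of joint each of screw_1, screw_3 below 0.35 rad) or (value of joint screw_1 between 0.45 and 1.15 rad and value of joint screw_3 between 0.45 and 1.15 rad and value of joint each of screw_0, screw_2 below 0.35 rad))), for 0.2 s.
2. all four screws about half-way (0.45 to 1.15 rad) (value of joint screw_0 between 0.45 and 1.15 rad and value of joint screw_1 between 0.45 and 1.15 rad and value of joint screw_2 between 0.45 and 1.15 rad and value of joint screw_3 between 0.45 and 1.15 rad), for 0.2 s.
3. one diagonal pair fully home (over 1.42 rad) while the other pair is not yet (under 1.2 rad) (((value of joint each of screw_0, screw_2 above 1.42 rad and value of joint each of screw_1, screw_3 below 1.2 rad) or (value of joint each of screw_1, screw_3 above 1.42 rad and value of joint each of screw_0, screw_2 below 1.2 rad))), for 0.2 s.
At the end, for the whole second after the job is handed in: All four screws are within 0.15 rad of their stops (over 1.42 rad), the plate is down on the stamp (underside less than 45 mm above the table) and level within 0.012 rad, and the glue tube, loupe and tweezers lie within 30 mm of where they were (value of joint each of screw_0, screw_1, screw_2, screw_3 above 1.42 rad and z of plate_mid in the frame of press below 0.045 m and angle between plate_mid's own z axis and vertical below 0.012 rad and distance of each of glue, eyeglass, tweezer from where it was at the start of the episode below 0.03 m); the robot touches nothing.
It fails at once if a screw is run nearly home (over 1.25 rad) while another is still slack (under 0.35 rad) (value of joint any of screw_0, screw_1, screw_2, screw_3 above 1.25 rad and value of joint any of screw_0, screw_1, screw_2, screw_3 below 0.35 rad).
It fails at once if the glue tube, loupe or tweezers are moved by more than 30 mm (distance of any of glue, eyeglass, tweezer from where it was at the start of the episode above 0.03 m).
It also fails if it takes over 72 s, if anything falls off the work surface, if the arm or the gripper's body presses on something with over 40 N, if the wrist force passes 120 N, or if a joint passes its speed limit or range.

## Working session

There is one attempt and no reset: what is moved stays moved. The work goes in short steps, Python scripts to look and compute and a tool call to move; the robot and the scene stay as the last step left them, time stands still between calls to the robot, and variables do not carry over. Pictures are saved under pics/ and viewed, at most 10 in all, crops included, and the job is handed in when it is done.

Besides the shell and the picture viewer there is one more tool, called after "Emit:" by a JSON object that holds its "method" and its "body". drive_tool: Moves the arm, as the interface text tells. Its arguments: {"type":"object","properties":{"moves":{"type":"array"}},"required":["moves"]}

```bash
mkdir -p pics
python3 - <<'E'
from bench import arm
import cv2,json
s=arm.observe();print({k:(s[k]) for k in('t','ee_pos','eef_rot','width')})
for n in('top','scene'):
    im=arm.grab_frame(n);cv2.imwrite(f'pics/{n}0.png',im[:,:,::-1])
    print(n,arm.get_calibration(n))
E
```

```text
{'t': 0.0, 'ee_pos': array([ 0.17429312, -0.62549903,  0.24724067]), 'eef_rot': array([ 9.90774496e-01,  1.35517256e-01, -9.50474763e-05, -9.80846646e-04]), 'width': 0.08517075395270586}
top {'fx': 353.15683431042333, 'fy': 353.15683431042333, 'cx': 255.44620069010486, 'cy': 193.06717665609267, 'k1': -0.08439692562913055, 'R': array([[-0.01834185, -0.99890843, -0.04295958],
       [-0.99058499,  0.0239855 , -0.13478161],
       [ 0.1356649 ,  0.04008297, -0.98994363]]), 't': array([0.03364403, 0.49134818, 0.88003437])}
scene {'fx': 458.55399746855755, 'fy': 458.55399746855755, 'cx': 261.2664204170761, 'cy': 194.70946723193487, 'k1': -0.16823353134494987, 'R': array([[-0.6216038 , -0.7833249 ,  0.00328913],
       [-0.32790023,  0.25638577, -0.90925672],
       [ 0.71140014, -0.56627593, -0.41622278]]), 't': array([0.31943124, 0.226195  , 0.52815888])}
```

View pics/top0.png

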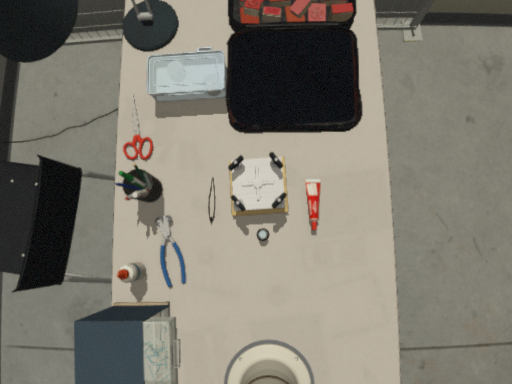

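View pics/scene0.png

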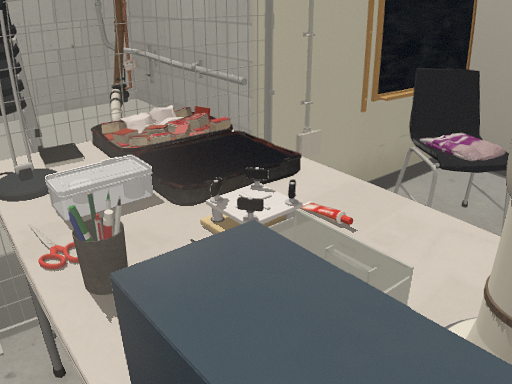

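The top view shows the press at about (258,187), with dark handles at (236,162), (277,159), (238,201) and (280,201). The tweezers are to its left, the loupe just below it and the glue tube to its right. I'll enlarge that area.

Run:
```python
import cv2
im=cv2.imread('pics/top0.png')[142:232,198:328]
cv2.imwrite('pics/c1.png',cv2.resize(im,None,fx=6,fy=6,interpolation=cv2.INTER_CUBIC))
```

```text
(no output)
```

View pics/c1.png

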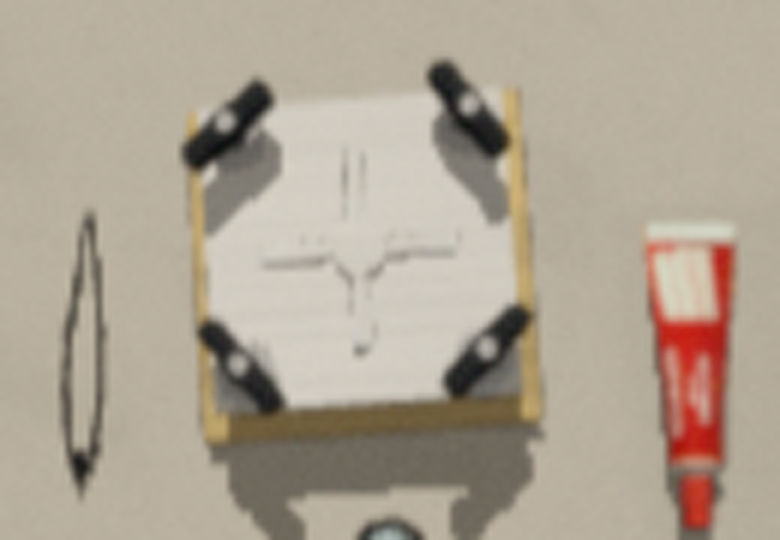

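The crop shows the bar centres (white dots) at about (226,122), (468,104), (238,363) and (487,348) in crop pixels. All four bars are near slack.

```bash
cat > h.py <<'E'
from bench import arm
import numpy as np, cv2
from scipy.spatial.transform import Rotation as Rn
def ray(n,px,z,c=None):
    c=c or arm.get_calibration(n)
    K=np.array([[c['fx'],0,c['cx']],[0,c['fy'],c['cy']],[0,0,1]])
    q=np.array(px,float).reshape(-1,1,2)
    u=cv2.undistortPoints(q,K,np.array([c['k1'],0,0,0.]))[:,0]
    d=np.c_[u,np.ones(len(u))]@c['R']; o=-c['R'].T@c['t']
    return o+d*((z-o[2])/d[:,2])[:,None]
def fit(P):  # screws 0..3 -> centre, yaw
    B=np.array([[1,1],[-1,1],[-1,-1],[1,-1]])*.05
    m=P.mean(0);a=np.arctan2((B[:,0]*(P-m)[:,1]-B[:,1]*(P-m)[:,0]).sum(),(B*(P-m)).sum())
    return m,a
def go(x,y,z,yaw):
    """rotation/shift from present pose to target, tool down, tool y axis at world yaw (mod pi)"""
    s=arm.observe();R=Rn.from_quat(s['eef_rot'])
    yy=R.as_matrix()[:,1];cur=np.arctan2(yy[1],yy[0])
    d=(yaw-cur+np.pi/2)%np.pi-np.pi/2
    T=R.inv().apply(np.array([x,y,z])-s['ee_pos'])
    print('yaw now %.1f shift(units) %s turn z tool(units) %.2f (alt %.2f)'%(np.degrees(cur),np.round(T/.06,3),-np.degrees(d)/6,-np.degrees(d)/6+(30 if d>0 else -30)),'j7 %.2f'%s['joints'][6])
E
python3 - <<'E'
from h import *
f=lambda L:(np.array(L,float)+.5)/6-.5+[198,142]
P=ray('top',f([(226,122),(468,104),(487,348),(238,363)]),.096)[:,:2]
print(P)  # TL,TR,BR,BL ; up=+x left=+y : TL=(+x,+y) s0, BL s1(-x,+y), BR s2, TR s3
S=P[[0,3,2,1]];m,a=fit(S);print(m,np.degrees(a))
B=np.array([[1,1],[-1,1],[-1,-1],[1,-1]])*.05
M=m+B@np.array([[np.cos(a),np.sin(a)],[-np.sin(a),np.cos(a)]]);print(M,(M-S)*1e3)
E_=ray('top',f([(194,156),(262,90),(208,332),(273,404),(456,386),(522,316),(440,72),(497,146)]),.096)[:,:2]
for i in range(4):
    d=E_[2*i+1]-E_[2*i];th=np.degrees(np.arctan2(d[1],d[0]));c=m-S[i];
    rel=(np.degrees(np.arctan2(c[1],c[0]))+90-th+90)%180-90
    print(i,'bar yaw',th,'turn cw',rel, np.linalg.norm(d))
go(*m,.25,a)
E
```

```text
[[ 0.56162231  0.0687471 ]
 [ 0.56633309 -0.03002613]
 [ 0.46632893 -0.03497576]
 [ 0.46260607  0.06493238]]
[0.5142226 0.0171694] 2.476122766530373
[[ 0.56201576  0.06928286]
 [ 0.46210913  0.06496256]
 [ 0.46642944 -0.03494407]
 [ 0.56633607 -0.03062377]] [[ 0.39345217  0.53576671]
 [-0.49693959  0.03017882]
 [ 0.10050708  0.03169208]
 [ 0.00298034 -0.5976376 ]]
0 bar yaw -46.440978061609236 turn cw 3.858086713719217 0.03880677361634353
1 bar yaw -138.93991175192826 turn cw 6.160502492224623 0.03932073794393687
2 bar yaw -44.553763936165325 turn cw 1.9872780478856953 0.03864061462925267
3 bar yaw -144.6279698331534 turn cw 12.461403067750211 0.038533088303569524
yaw now -74.4 shift(units) [ 8.334 -8.798 -0.028] turn z tool(units) -12.82 (alt 17.18) j7 -0.21
```

Square fit is good to 0.6 mm: press centre (0.514, 0.017), yaw 2.5°. All screws read under 0.22 rad. I'll store this and work out the trip to screw 0.

```bash
cat >> h.py <<'E'
S=np.array([[.5620,.0691],[.4622,.0649],[.4664,-.0349],[.5663,-.0303]]); A=np.radians(2.5)
def to(i,z,off): # off: tool-y yaw in press frame, deg
    go(S[i,0],S[i,1],z,A+np.radians(off))
E
python3 -c "
from h import *
to(0,.16,41)"
```

```text
yaw now -74.4 shift(units) [ 9.333 -9.416  1.473] turn z tool(units) 10.35 (alt -19.65) j7 -0.21
```

Emit:
{"method": "drive_tool", "body": {"moves": [0.7, -0.7, 0, 0, 0, 0, 45, 0.7, -0.7, 0, 0, 0, 0, 45, 0.7, -0.7, 0, 0, 0, 0, 45, 0.7, -0.7, 0, 0, 0, 0, 45, 0.7, -0.7, 0, 0, 0, 0, 45, 0.7, -0.7, 0, 0, 0, 0, 45, 0.7, -0.7, 0, 0, 0, 0, 45, 0.7, -0.7, 0, 0, 0, 0, 45, 0.7, -0.7, 0, 0, 0, 0, 45, 0.7, -0.7, 0, 0, 0, 0, 45]}}

```text
t: 1.35
ee_pos: [0.4668, -0.1072, 0.2483]
eef_rot: [0.991, 0.135, -0.0, 0.0]
ft_force: [0.4, -0.5, 0.4]
width: 0.045
grip_force: 0.0
```

Emit:
{"method": "drive_tool", "body": {"moves": [0.7, -0.7, 0, 0, 0, 0, 45, 0.7, -0.7, 0, 0, 0, 0, 45, 0.7, -0.7, 0, 0, 0, 0, 45, 0.2, -0.3, 0, 0, 0, 0, 45, 0, 0, 0, 0, 0, -1, 45, 0, 0, 0, 0, 0, -1, 45, 0, 0, 0, 0, 0, -1, 45, 0, 0, 0, 0, 0, -1, 45, 0, 0, 0, 0, 0, -1, 45, 0, 0, 0, 0, 0, -1, 45]}}

```text
t: 2.6
ee_pos: [0.5603, 0.0668, 0.2479]
eef_rot: [0.9, 0.437, -0.0, -0.0]
ft_force: [-0.7, 0.1, -0.8]
width: 0.045
grip_force: 0.0
```

Emit:
{"method": "drive_tool", "body": {"moves": [0, 0, 0, 0, 0, -1, 45, 0, 0, 0, 0, 0, -1, 45, 0, 0, 0, 0, 0, -1, 45, 0, 0, 0, 0, 0, -1, 45, 0, 0, 0, 0, 0, -1, 45, 0, 0, 0, 0, 0, -1, 45, 0, 0, 0, 0, 0, -1, 45, 0, 0, 0, 0, 0, -1, 45, 0, 0, 0, 0, 0, -1, 45, 0, 0, 0, 0, 0, -1, 45]}}

```text
t: 3.85
ee_pos: [0.5604, 0.0667, 0.2479]
eef_rot: [0.561, 0.828, -0.0, -0.0]
ft_force: [-0.3, -0.2, -0.1]
width: 0.045
grip_force: 0.0
```

```bash
python3 -c "
from h import *
to(0,.086,41);s=arm.observe();print(s['t'],s['joints'],Rn.from_quat(s['eef_rot']).as_matrix()[:,2],s['width'])"
```

```text
yaw now 21.8 shift(units) [0.026 0.042 2.699] turn z tool(units) -3.62 (alt 26.38) j7 -0.27
3.85 [ 0.68757036  0.58868959 -1.17427848  1.7551964   0.58172493  1.19967285
 -0.27159822] [-7.44852061e-04 -1.64023125e-04 -9.99999709e-01] 0.044968001075723865
```

Emit:
{"method": "drive_tool", "body": {"moves": [0.03, 0.04, 0.5, 0, 0, -0.9, 45, 0, 0, 0.5, 0, 0, -0.9, 45, 0, 0, 0.5, 0, 0, -0.9, 45, 0, 0, 0.4, 0, 0, -0.9, 45, 0, 0, 0.4, 0, 0, 0, 45, 0, 0, 0.4, 0, 0, 0, 45, 0, 0, 0, 0, 0, 0, 45]}}

```text
t: 4.72
ee_pos: [0.5608, 0.0691, 0.0843]
eef_rot: [0.398, 0.917, -0.001, -0.001]
ft_force: [-0.3, -0.4, 0.4]
width: 0.0449
grip_force: 0.0
```

```bash
python3 -c "
from h import *
to(0,.086,41)
im=arm.grab_frame('wrist');cv2.imwrite('pics/w1.png',im[:,:,::-1])"
```

```text
yaw now 43.1 shift(units) [-0.013  0.014 -0.028] turn z tool(units) -0.06 (alt 29.94) j7 -0.10
```

View pics/w1.png

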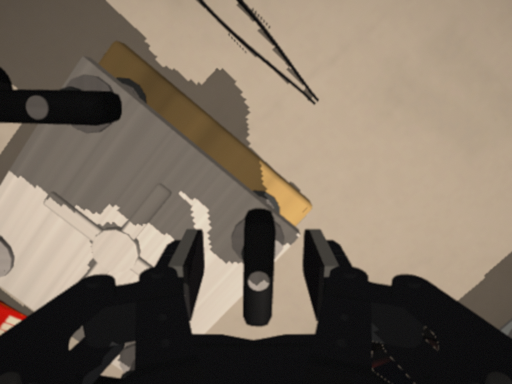

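The wrist view shows screw 0's bar at (258,265), upright and centred between the open fingers. I'll close and turn 42° clockwise.

Emit:
{"method": "drive_tool", "body": {"moves": [0, 0, 0, 0, 0, 0, 0, 0, 0, 0, 0, 0, 0, 0, 0, 0, 0, 0, 0, 0, 0, 0, 0, 0, 0, 0, 0, 0, 0, 0, 0.006, 0, 0, 1, 0]}}

```text
t: 5.4
ee_pos: [0.563, 0.0698, 0.0872]
eef_rot: [0.446, 0.895, 0.0, 0.001]
ft_force: [-0.7, -0.3, 8.1]
width: 0.011
grip_force: 60.0
```

Emit:
{"method": "drive_tool", "body": {"moves": [0, 0, 0.006, 0, 0, 1, 0, 0, 0, 0.006, 0, 0, 1, 0, 0, 0, 0.006, 0, 0, 1, 0, 0, 0, 0.006, 0, 0, 1, 0, 0, 0, 0.006, 0, 0, 1, 0, 0, 0, 0.006, 0, 0, 1, 0, 0, 0, 0, 0, 0, 0, 0]}}

```text
t: 6.28
ee_pos: [0.5631, 0.0699, 0.0854]
eef_rot: [0.7, 0.714, 0.001, 0.001]
ft_force: [-0.9, 0.2, 9.1]
width: 0.0109
grip_force: 60.3
```

```bash
python3 -c "
from h import *
to(0,.084,0);s=arm.observe();print(s['ft_torque'],s['ft_force'],s['joints'])"
```

```text
yaw now 1.1 shift(units) [-0.013 -0.019  0.023] turn z tool(units) -0.23 (alt 29.77) j7 -0.74
[-0.13356301  0.36618959 -0.07509502] [-0.8994021   0.1894648   9.12956681] [ 0.50584606  0.73642721 -0.91230708  1.86908541  0.73782979  0.91263849
 -0.7443854 ]
```

Emit:
{"method": "drive_tool", "body": {"moves": [0, 0, 0, 0, 0, 0, 45, 0, 0, 0, 0, 0, 0, 45, 0, 0, -0.6, 0, 0, 0, 45, 0, 0, -0.4, 0, 0, -1, 45, 0, 0, 0, 0, 0, -1, 45, 0, 0, 0, 0, 0, -1, 45, 0, 0, 0, 0, 0, -1, 45, 0, 0, 0, 0, 0, -1, 45, 0, 0, 0, 0, 0, -1, 45, 0, 0, 0, 0, 0, -1, 45]}}

```text
t: 7.52
ee_pos: [0.5619, 0.0693, 0.1434]
eef_rot: [0.396, 0.918, -0.0, -0.0]
ft_force: [-0.2, -0.2, -0.1]
width: 0.0452
grip_force: 0.0
```

```bash
sed -i '/^def to/i S=S+[.0008,.0006]' h.py; python3 -c "
from h import *
to(2,.0845,43)"
```

```text
yaw now 43.4 shift(units) [-0.172 -2.333  0.983] turn z tool(units) -0.36 (alt 29.64) j7 -0.04
```

Emit:
{"method": "drive_tool", "body": {"moves": [-0.06, -0.78, 0, 0, 0, 0, 45, -0.06, -0.78, 0, 0, 0, 0, 45, -0.05, -0.77, 0, 0, 0, -0.3, 45, 0, 0, 0, 0, 0, 0, 45, 0, 0, 0.5, 0, 0, 0, 45, 0, 0, 0.48, 0, 0, 0, 45, 0, 0, 0, 0, 0, 0, 45]}}

```text
t: 8.4
ee_pos: [0.4662, -0.0328, 0.0837]
eef_rot: [0.382, 0.924, -0.0, -0.002]
ft_force: [0.4, 0.9, 0.9]
width: 0.0453
grip_force: 0.0
```

Emit:
{"method": "drive_tool", "body": {"moves": [0, 0, 0, 0, 0, 0, 0, 0, 0, 0, 0, 0, 0, 0, 0, 0, 0, 0, 0, 0, 0, 0, 0, 0, 0, 0, 0, 0, 0, 0, 0.006, 0, 0, 1, 0]}}

```text
t: 9.02
ee_pos: [0.4674, -0.0339, 0.0858]
eef_rot: [0.432, 0.902, -0.001, 0.001]
ft_force: [-3.7, -1.5, 7.0]
width: 0.011
grip_force: 58.9
```

Emit:
{"method": "drive_tool", "body": {"moves": [0, 0, 0.006, 0, 0, 1, 0, 0, 0, 0.006, 0, 0, 1, 0, 0, 0, 0.006, 0, 0, 1, 0, 0, 0, 0.006, 0, 0, 1, 0, 0, 0, 0.006, 0, 0, 1, 0, 0, 0, 0.006, 0, 0, 1, 0, 0, 0, 0, 0, 0, 0.2, 0]}}

```text
t: 9.9
ee_pos: [0.4678, -0.0339, 0.0839]
eef_rot: [0.696, 0.718, -0.0, 0.001]
ft_force: [-3.1, -1.8, 7.4]
width: 0.011
grip_force: 58.8
```

```bash
python3 -c "
from h import *
to(2,.084,0)"
```

```text
yaw now 1.7 shift(units) [-0.007 -0.01  -0.002] turn z tool(units) -0.13 (alt 29.87) j7 -0.60
```

Emit:
{"method": "drive_tool", "body": {"moves": [0, 0, 0, 0, 0, 0, 45, 0, 0, 0, 0, 0, 0, 45, 0, 0, -0.6, 0, 0, 0, 45, 0, 0, -0.4, 0, 0, 1, 45, 0, 0, 0, 0, 0, 1, 45, 0, 0, 0, 0, 0, 1, 45, 0, 0, 0, 0, 0, 1, 45, 0, 0, 0, 0, 0, 1, 45, 0, 0, 0, 0, 0, 1, 45, 0, 0, 0, 0, 0, 1, 45]}}

```text
t: 11.15
ee_pos: [0.4673, -0.0334, 0.1426]
eef_rot: [0.908, 0.42, 0.0, -0.0]
ft_force: [0.3, -0.6, 0.3]
width: 0.0449
grip_force: 0.0
```

```bash
python3 -c "
from h import *
to(1,.0845,-51)"
```

```text
yaw now -40.4 shift(units) [ 1.208 -1.122  0.968] turn z tool(units) 1.35 (alt -28.65) j7 -1.12
```

Emit:
{"method": "drive_tool", "body": {"moves": [0.6, -0.56, 0, 0, 0, 0, 45, 0.61, -0.56, 0, 0, 0, 0.7, 45, 0, 0, 0, 0, 0, 0.65, 45, 0, 0, 0.5, 0, 0, 0, 45, 0, 0, 0.47, 0, 0, 0, 45, 0, 0, 0, 0, 0, 0, 45]}}

```text
t: 11.9
ee_pos: [0.4611, 0.0654, 0.0829]
eef_rot: [0.934, 0.356, -0.002, -0.001]
ft_force: [-0.2, 0.3, -0.1]
width: 0.0451
grip_force: 0.0
```

```bash
python3 -c "
from h import *
to(1,.0845,-51)
im=arm.grab_frame('wrist');cv2.imwrite('pics/w2.png',im[:,:,::-1])"
```

```text
yaw now -48.3 shift(units) [ 0.025  0.019 -0.027] turn z tool(units) 0.04 (alt -29.96) j7 -1.56
```

View pics/w2.png

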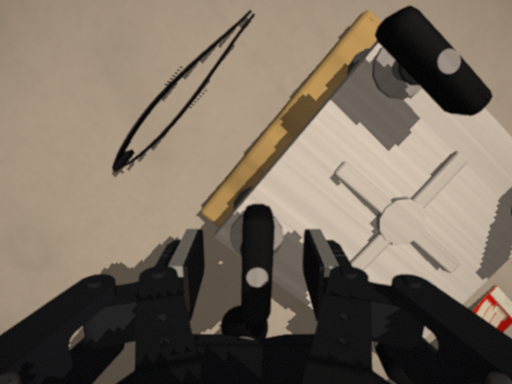

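Screw 1's bar is centred between the fingers at (258,270), and screw 0 at (435,60) lies parallel to the plate's edge as intended.

Emit:
{"method": "drive_tool", "body": {"moves": [0, 0, 0, 0, 0, 0, 0, 0, 0, 0, 0, 0, 0, 0, 0, 0, 0, 0, 0, 0, 0, 0, 0, 0, 0, 0, 0, 0, 0, 0, 0.006, 0, 0, 1, 0]}}

```text
t: 12.58
ee_pos: [0.4636, 0.0655, 0.0851]
eef_rot: [0.952, 0.305, 0.001, 0.0]
ft_force: [-0.6, -0.6, 6.5]
width: 0.0105
grip_force: 59.6
```

Emit:
{"method": "drive_tool", "body": {"moves": [0, 0, 0.006, 0, 0, 1, 0, 0, 0, 0.006, 0, 0, 1, 0, 0, 0, 0.006, 0, 0, 1, 0, 0, 0, 0.006, 0, 0, 1, 0, 0, 0, 0.006, 0, 0, 1, 0, 0, 0, 0.003, 0, 0, 0.5, 0, 0, 0, 0, 0, 0, 0, 0]}}

```text
t: 13.45
ee_pos: [0.4636, 0.0653, 0.0833]
eef_rot: [1.0, 0.023, 0.001, 0.0]
ft_force: [-1.9, -0.1, 8.5]
width: 0.0112
grip_force: 59.9
```

Emit:
{"method": "drive_tool", "body": {"moves": [0, 0, 0, 0, 0, 0, 45, 0, 0, 0, 0, 0, 0, 45, 0, 0, -0.6, 0, 0, 0, 45, 0, 0, -0.4, 0, 0, -1, 45, 0, 0, 0, 0, 0, -1, 45, 0, 0, 0, 0, 0, -1, 45, 0, 0, 0, 0, 0, -1, 45, 0, 0, 0, 0, 0, -1, 45, 0, 0, 0, 0, 0, 0, 45]}}

```text
t: 14.58
ee_pos: [0.4627, 0.0652, 0.1418]
eef_rot: [0.96, 0.281, -0.0, -0.0]
ft_force: [0.0, -0.2, 0.5]
width: 0.0449
grip_force: 0.0
```

```bash
python3 -c "
from h import *
to(3,.0845,-57)"
```

```text
yaw now -57.4 shift(units) [0.614 2.27  0.954] turn z tool(units) -0.48 (alt 29.52) j7 -1.58
```

Emit:
{"method": "drive_tool", "body": {"moves": [0.2, 0.76, 0, 0, 0, 0, 45, 0.2, 0.76, 0, 0, 0, 0, 45, 0.21, 0.75, 0, 0, 0, -0.4, 45, 0, 0, 0, 0, 0, 0, 45, 0, 0, 0.5, 0, 0, 0, 45, 0, 0, 0.45, 0, 0, 0, 45, 0, 0, 0, 0, 0, 0, 45]}}

```text
t: 15.45
ee_pos: [0.5646, -0.0289, 0.0831]
eef_rot: [0.954, 0.301, -0.002, -0.001]
ft_force: [-0.1, 0.6, -0.0]
width: 0.0447
grip_force: 0.0
```

Emit:
{"method": "drive_tool", "body": {"moves": [0, 0, 0, 0, 0, 0, 0, 0, 0, 0, 0, 0, 0, 0, 0, 0, 0, 0, 0, 0, 0, 0, 0, 0, 0, 0, 0, 0, 0, 0, 0.006, 0, 0, 1, 0]}}

```text
t: 16.08
ee_pos: [0.5682, -0.0297, 0.0859]
eef_rot: [0.968, 0.25, 0.001, 0.0]
ft_force: [-0.2, -0.5, 6.9]
width: 0.0107
grip_force: 60.7
```

Emit:
{"method": "drive_tool", "body": {"moves": [0, 0, 0.006, 0, 0, 1, 0, 0, 0, 0.006, 0, 0, 1, 0, 0, 0, 0.006, 0, 0, 1, 0, 0, 0, 0.006, 0, 0, 1, 0, 0, 0, 0.003, 0, 0, 0.5, 0, 0, 0, 0, 0, 0, 0, 0]}}

```text
t: 16.82
ee_pos: [0.5684, -0.0301, 0.0846]
eef_rot: [1.0, 0.018, 0.001, 0.001]
ft_force: [-0.4, -1.6, 7.9]
width: 0.0106
grip_force: 60.8
```

```bash
python3 -c "
from h import *
to(3,.084,-90)"
```

```text
yaw now -88.0 shift(units) [-0.022 -0.007  0.009] turn z tool(units) -0.08 (alt 29.92) j7 -1.91
```

Emit:
{"method": "drive_tool", "body": {"moves": [0, 0, 0, 0, 0, 0, 45, 0, 0, 0, 0, 0, 0, 45, 0, 0, -0.6, 0, 0, 0, 45, 0, 0, -0.4, 0, 0, -1, 45, 0, 0, 0, 0, 0, -1, 45, 0, 0, 0, 0, 0, -1, 45, 0, 0, 0, 0, 0, -1, 45, 0, 0, 0, 0, 0, -1, 45, 0, 0, 0, 0, 0, -1, 45, 0, 0, 0, 0, 0, -1, 45]}}

```text
t: 18.08
ee_pos: [0.5668, -0.0296, 0.1426]
eef_rot: [0.926, 0.377, -0.0, -0.0]
ft_force: [0.3, 0.8, -0.2]
width: 0.0452
grip_force: 0.0
```

Emit:
{"method": "drive_tool", "body": {"moves": [0, 0, 0, 0, 0, -1, 45, 0, 0, 0, 0, 0, -1, 45, 0, 0, 0, 0, 0, -1, 45, 0, 0, 0, 0, 0, -1, 45, 0, 0, 0, 0, 0, -1, 45, 0, 0, 0, 0, 0, -1, 45, 0, 0, 0, 0, 0, -1, 45, 0, 0, 0, 0, 0, -1, 45, 0, 0, 0, 0, 0, 0, 45]}}

```text
t: 19.2
ee_pos: [0.5668, -0.0296, 0.1426]
eef_rot: [0.695, 0.719, -0.0, -0.001]
ft_force: [0.0, 0.0, 0.6]
width: 0.0451
grip_force: 0.0
```

```bash
python3 -c "
from h import *
to(0,.082,-1)
im=arm.grab_frame('top')[142:232,198:328];cv2.imwrite('pics/c2.png',cv2.resize(im[:,:,::-1],None,fx=6,fy=6,interpolation=cv2.INTER_CUBIC))"
```

```text
yaw now 2.0 shift(units) [ 1.656 -0.008  1.01 ] turn z tool(units) 0.09 (alt -29.91) j7 -0.49
```

View pics/c2.png

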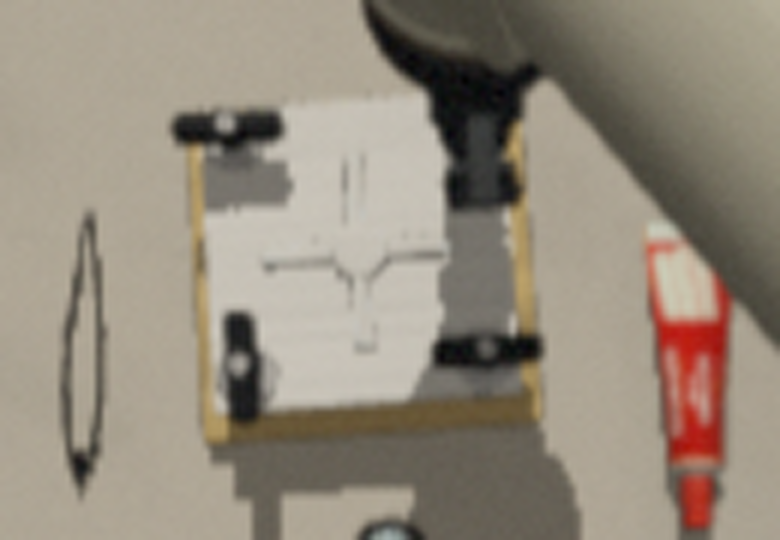

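All three visible bars, (228,127), (240,365) and (487,348), are parallel to the plate's edges; screw 3 is hidden under the hand. Second round: screw 0 home.

Emit:
{"method": "drive_tool", "body": {"moves": [0.83, 0, 0, 0, 0, 0, 45, 0.83, 0, 0, 0, 0, 0, 45, 0, 0, 0, 0, 0, 0, 45, 0, 0, 0.5, 0, 0, 0, 45, 0, 0, 0.5, 0, 0, 0, 45, 0, 0, 0, 0, 0, 0, 45, 0, 0, 0, 0, 0, 0, 0, 0, 0, 0, 0, 0, 0, 0, 0, 0, 0, 0, 0, 0, 0, 0, 0, 0, 0, 0, 0, 0]}}

```text
t: 20.5
ee_pos: [0.5633, 0.0699, 0.0845]
eef_rot: [0.694, 0.72, -0.0, 0.0]
ft_force: [-4.6, -0.6, 6.1]
width: 0.0109
grip_force: 58.4
```

Emit:
{"method": "drive_tool", "body": {"moves": [0, 0, 0.006, 0, 0, 1, 0, 0, 0, 0.006, 0, 0, 1, 0, 0, 0, 0.006, 0, 0, 1, 0, 0, 0, 0.006, 0, 0, 1, 0, 0, 0, 0.006, 0, 0, 1, 0, 0, 0, 0.006, 0, 0, 1, 0, 0, 0, 0.006, 0, 0, 1, 0, 0, 0, 0, 0, 0, 0.6, 0, 0, 0, 0, 0, 0, 0, 0]}}

```text
t: 21.62
ee_pos: [0.5634, 0.0699, 0.0822]
eef_rot: [0.919, 0.395, -0.0, 0.001]
ft_force: [-4.7, -0.6, 8.2]
width: 0.011
grip_force: 58.8
```

```bash
python3 -c "
from h import *
to(0,.08,-45);s=arm.observe();print(s['ft_torque'])"
```

```text
yaw now -43.5 shift(units) [-0.009 -0.006  0.037] turn z tool(units) -0.17 (alt 29.83) j7 -1.41
[-0.38542031  0.91551305  0.35824011]
```

Emit:
{"method": "drive_tool", "body": {"moves": [0, 0, 0, 0, 0, 0, 45, 0, 0, 0, 0, 0, 0, 45, 0, 0, -0.6, 0, 0, 0, 45, 0, 0, -0.4, 0, 0, -1, 45, 0, 0, 0, 0, 0, -1, 45, 0, 0, 0, 0, 0, -1, 45, 0, 0, 0, 0, 0, -1, 45, 0, 0, 0, 0, 0, -1, 45, 0, 0, 0, 0, 0, -1, 45, 0, 0, 0, 0, 0, -1, 45]}}

```text
t: 22.88
ee_pos: [0.5638, 0.0698, 0.1406]
eef_rot: [0.715, 0.699, 0.0, 0.0]
ft_force: [0.1, -0.2, 0.2]
width: 0.045
grip_force: 0.0
```

```bash
python3 -c "
from h import *
to(2,.082,-1)"
```

```text
yaw now -1.4 shift(units) [-1.773 -1.569  0.976] turn z tool(units) -0.48 (alt 29.52) j7 -0.72
```

Emit:
{"method": "drive_tool", "body": {"moves": [-0.6, -0.53, 0, 0, 0, 0, 45, -0.6, -0.52, 0, 0, 0, 0, 45, -0.57, -0.52, 0, 0, 0, -0.5, 45, 0, 0, 0, 0, 0, 0, 45, 0, 0, 0.5, 0, 0, 0, 45, 0, 0, 0.47, 0, 0, 0, 45, 0, 0, 0, 0, 0, 0, 0, 0, 0, 0, 0, 0, 0, 0, 0, 0, 0, 0, 0, 0, 0, 0, 0, 0, 0, 0, 0, 0]}}

```text
t: 24.12
ee_pos: [0.4675, -0.0329, 0.0831]
eef_rot: [0.698, 0.716, 0.001, 0.0]
ft_force: [0.7, 2.9, -0.3]
width: 0.0108
grip_force: 59.9
```

Emit:
{"method": "drive_tool", "body": {"moves": [0, 0, 0.006, 0, 0, 1, 0, 0, 0, 0.006, 0, 0, 1, 0, 0, 0, 0.006, 0, 0, 1, 0, 0, 0, 0.006, 0, 0, 1, 0, 0, 0, 0.006, 0, 0, 1, 0, 0, 0, 0.006, 0, 0, 1, 0, 0, 0, 0.006, 0, 0, 1, 0, 0, 0, 0, 0, 0, 0.6, 0, 0, 0, 0, 0, 0, 0, 0]}}

```text
t: 25.25
ee_pos: [0.4686, -0.0334, 0.0808]
eef_rot: [0.921, 0.391, 0.002, 0.001]
ft_force: [4.6, 2.0, -0.7]
width: 0.0109
grip_force: 60.2
```

```bash
python3 -c "
from h import *
to(2,.08,-45);s=arm.observe();print(s['ft_torque'])"
```

```text
yaw now -44.0 shift(units) [-0.027 -0.006  0.012] turn z tool(units) -0.25 (alt 29.75) j7 -1.26
[ 0.41262817 -0.9312118   0.44946991]
```

Emit:
{"method": "drive_tool", "body": {"moves": [0, 0, 0, 0, 0, 0, 45, 0, 0, 0, 0, 0, 0, 45, 0, 0, -0.6, 0, 0, 0, 45, 0, 0, -0.4, 0, 0, -1, 45, 0, 0, 0, 0, 0, -1, 45, 0, 0, 0, 0, 0, -1, 45, 0, 0, 0, 0, 0, -1, 45, 0, 0, 0, 0, 0, -1, 45, 0, 0, 0, 0, 0, -1, 45, 0, 0, 0, 0, 0, -1, 45]}}

```text
t: 26.5
ee_pos: [0.4656, -0.0343, 0.1394]
eef_rot: [0.719, 0.695, -0.001, -0.0]
ft_force: [-1.1, -0.7, -0.1]
width: 0.0449
grip_force: 0.0
```

Emit:
{"method": "drive_tool", "body": {"moves": [0, 0, 0, 0, 0, -1, 45, 0, 0, 0, 0, 0, -1, 45, 0, 0, 0, 0, 0, -1, 45, 0, 0, 0, 0, 0, -1, 45, 0, 0, 0, 0, 0, -1, 45, 0, 0, 0, 0, 0, -1, 45, 0, 0, 0, 0, 0, -1, 45, 0, 0, 0, 0, 0, -1, 45, 0, 0, 0, 0, 0, -1, 45, 0, 0, 0, 0, 0, -1, 45]}}

```text
t: 27.75
ee_pos: [0.4657, -0.0343, 0.1394]
eef_rot: [0.275, 0.961, -0.001, -0.001]
ft_force: [0.6, -0.2, -0.1]
width: 0.0452
grip_force: 0.0
```

Emit:
{"method": "drive_tool", "body": {"moves": [0, 0, 0, 0, 0, -1, 45, 0, 0, 0, 0, 0, -1, 45, 0, 0, 0, 0, 0, -1, 45, 0, 0, 0, 0, 0, -1, 45, 0, 0, 0, 0, 0, -1, 45, 0, 0, 0, 0, 0, 0, 45]}}

```text
t: 28.5
ee_pos: [0.4658, -0.0341, 0.1393]
eef_rot: [0.019, 1.0, 0.0, -0.001]
ft_force: [0.1, 0.8, -0.1]
width: 0.0449
grip_force: 0.0
```

```bash
python3 -c "
from h import *
to(1,.082,90)"
```

```text
yaw now 87.8 shift(units) [0.109 1.657 0.955] turn z tool(units) -0.78 (alt 29.22) j7 0.78
```

Emit:
{"method": "drive_tool", "body": {"moves": [0.05, 0.83, 0, 0, 0, 0, 45, 0.06, 0.83, 0, 0, 0, -0.7, 45, 0, 0, 0, 0, 0, 0, 45, 0, 0, 0.5, 0, 0, 0, 45, 0, 0, 0.44, 0, 0, 0, 45, 0, 0, 0, 0, 0, 0, 45, 0, 0, 0, 0, 0, 0, 0, 0, 0, 0, 0, 0, 0, 0, 0, 0, 0, 0, 0, 0, 0, 0, 0, 0, 0, 0, 0, 0]}}

```text
t: 29.75
ee_pos: [0.4644, 0.0656, 0.0843]
eef_rot: [-0.018, 1.0, -0.001, 0.001]
ft_force: [-0.9, -2.2, 6.7]
width: 0.0112
grip_force: 59.9
```

Emit:
{"method": "drive_tool", "body": {"moves": [0, 0, 0.006, 0, 0, 1, 0, 0, 0, 0.006, 0, 0, 1, 0, 0, 0, 0.006, 0, 0, 1, 0, 0, 0, 0.006, 0, 0, 1, 0, 0, 0, 0.006, 0, 0, 1, 0, 0, 0, 0.006, 0, 0, 1, 0, 0, 0, 0.006, 0, 0, 1, 0, 0, 0, 0, 0, 0, 0.8, 0, 0, 0, 0, 0, 0, 0, 0]}}

```text
t: 30.88
ee_pos: [0.4641, 0.0647, 0.0819]
eef_rot: [0.38, 0.925, -0.001, 0.001]
ft_force: [-2.4, -5.5, 9.7]
width: 0.011
grip_force: 60.9
```

```bash
python3 -c "
from h import *
to(1,.08,45);s=arm.observe();print(s['ft_torque'])"
```

```text
yaw now 45.3 shift(units) [ 0.022 -0.004  0.031] turn z tool(units) -0.37 (alt 29.63) j7 -0.14
[-1.04228032  0.45420083  0.60100366]
```

Emit:
{"method": "drive_tool", "body": {"moves": [0, 0, 0, 0, 0, 0, 45, 0, 0, 0, 0, 0, 0, 45, 0, 0, -0.6, 0, 0, 0, 45, 0, 0, -0.4, 0, 0, -1, 45, 0, 0, 0, 0, 0, -1, 45, 0, 0, 0, 0, 0, -1, 45, 0, 0, 0, 0, 0, -1, 45, 0, 0, 0, 0, 0, -1, 45, 0, 0, 0, 0, 0, -1, 45, 0, 0, 0, 0, 0, -1, 45]}}

```text
t: 32.12
ee_pos: [0.4636, 0.0663, 0.1408]
eef_rot: [0.022, 1.0, 0.0, -0.0]
ft_force: [0.0, 0.5, 0.4]
width: 0.045
grip_force: 0.0
```

```bash
python3 -c "
from h import *
to(3,.082,89.5)"
```

```text
yaw now 87.5 shift(units) [-1.794 -1.522  0.979] turn z tool(units) -0.75 (alt 29.25) j7 0.57
```

Emit:
{"method": "drive_tool", "body": {"moves": [-0.6, -0.5, 0, 0, 0, 0, 45, -0.6, -0.51, 0, 0, 0, 0, 45, -0.6, -0.51, 0, 0, 0, -0.7, 45, 0, 0, 0, 0, 0, 0, 45, 0, 0, 0.5, 0, 0, 0, 45, 0, 0, 0.46, 0, 0, 0, 45, 0, 0, 0, 0, 0, 0, 0, 0, 0, 0, 0, 0, 0, 0, 0, 0, 0, 0, 0, 0, 0, 0, 0, 0, 0, 0, 0, 0]}}

```text
t: 33.38
ee_pos: [0.567, -0.03, 0.0839]
eef_rot: [-0.013, 1.0, -0.0, 0.0]
ft_force: [-2.9, 0.1, 2.1]
width: 0.0111
grip_force: 60.0
```

Emit:
{"method": "drive_tool", "body": {"moves": [0, 0, 0.006, 0, 0, 1, 0, 0, 0, 0.006, 0, 0, 1, 0, 0, 0, 0.006, 0, 0, 1, 0, 0, 0, 0.006, 0, 0, 1, 0, 0, 0, 0.006, 0, 0, 1, 0, 0, 0, 0.006, 0, 0, 1, 0, 0, 0, 0.006, 0, 0, 1, 0, 0, 0, 0, 0, 0, 0.9, 0, 0, 0, 0, 0, 0, 0, 0]}}

```text
t: 34.5
ee_pos: [0.5674, -0.0297, 0.0816]
eef_rot: [0.389, 0.921, -0.0, 0.001]
ft_force: [-3.3, -0.3, 5.9]
width: 0.0108
grip_force: 62.7
```

```bash
python3 -c "
from h import *
to(3,.08,45);s=arm.observe();print(s['ft_torque'])"
```

```text
yaw now 44.3 shift(units) [ 0.003 -0.003  0.027] turn z tool(units) -0.54 (alt 29.46) j7 0.09
[-0.06181162  0.71479463  0.84161182]
```

Screw 3 is at its stop (0.84 N m). I'll release, lift, back away to the right and check.

Emit:
{"method": "drive_tool", "body": {"moves": [0, 0, 0, 0, 0, 0, 45, 0, 0, 0, 0, 0, 0, 45, 0, 0, -0.6, 0, 0, 0, 45, 0, 0, -1, 0, 0, 0, 45, 0, 0, -1, 0, 0, 0, 45, -0.6, -0.6, 0, 0, 0, 0, 45, -0.6, -0.6, 0, 0, 0, 0, 45, -0.6, -0.6, 0, 0, 0, 0, 45, -0.6, -0.6, 0, 0, 0, 0, 45, 0, 0, 0, 0, 0, 0, 45]}}

```text
t: 35.75
ee_pos: [0.5631, -0.2404, 0.2356]
eef_rot: [0.395, 0.919, -0.0, -0.0]
ft_force: [-0.3, 0.3, 0.9]
width: 0.0456
grip_force: 0.0
```

```bash
python3 -c "
from h import *
s=arm.observe();print(s['ee_pos'])
im=arm.grab_frame('top')[142:232,198:328];cv2.imwrite('pics/c3.png',cv2.resize(im[:,:,::-1],None,fx=6,fy=6,interpolation=cv2.INTER_CUBIC))"
```

```text
[ 0.56313586 -0.24037888  0.23557208]
```

View pics/c3.png

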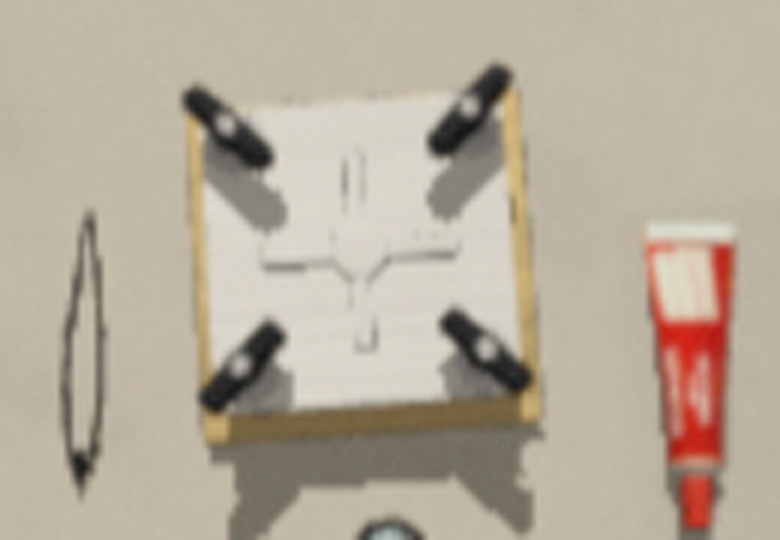

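All four bars point at the plate's centre, within about 3° of the diagonals, and the glue tube, loupe and tweezers haven't moved. Handing in.

```bash
python3 -c "
from bench import arm
print(arm.hand_in())"
```

```text
the job is handed in; nothing more can be done
None
```

I closed the press crosswise in two rounds and handed the job in at about 36 s; the final picture shows all four bars pointing at the plate's centre and the glue tube, loupe and tweezers unmoved, but the hand-in gave no verdict and I didn't measure the plate's height or level.

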